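# Moisture reading on a packed incense carton

## Task

Draw the contact probe up out of its stand and set its sprung foot on the printed ring of the carton on the sloping rest, square to the carton's sloping face, pressed gently so that the foot is about half pushed in. Finish while still gripping the probe and holding it steady there like that; do not press the probe in hard, do not shift the rest's slope, and leave the other things where they are.

Things in the scene. Friction and masses are not known exactly. Their poses are not given: they have to be found in the camera images.
- probe: Round contact probe, 0.16 kg, upright in its stand. Origin on its axis at the barrel's lower end, z up to the handle (mm): aluminium barrel 19 dia z=0-70; black collar 38 dia z=70-76 resting on the stand's rim; plain black handle 24 dia z=76-142; cap 18 dia to z=146. Any grasp yaw will do. A sprung foot sticks out 18 below the origin. (The other upright tool is wooden, with a ball on top.)
- foot (a joint): How far the probe's sprung foot is pushed in along the probe's axis, in m: 0 = fully out, 0.012 = fully in (stop). The spring pushes with 1.2 N as the foot starts to move and 4.8 N fully in; half in (0.006) is 3.0 N.
- foot_tip (a point): Lowest point of the probe's foot (black rubber ball 12 dia), on the probe's axis, 18 below the probe's origin when fully out (12 when half in). Axes as the probe's.
- probe_stand: Grey tube on a wooden foot 70x70x10 mm, fixed. Origin under its centre. Tube 44 outer dia, bore 27, rim 100 above the table, open at the top. The probe hangs in it with its origin 30 above the table and comes out straight up: raise it at least 90 for its foot to clear the rim.
- tamper_stand: A second, identical tube stand, fixed, that holds the wooden tamper; which of the two stands is on which side varies.
- tamper: Wooden tamper standing in the other stand: same shank and collar as the probe, neck 18 dia, ball 40 dia on top, highest point 170 above the table. Leave alone.
- rest: Base of the sloping rest, fixed: grey board 180x250x26 with a black steel post 22x12x105 at either side (y=+-136 mm, x=+35). Origin under its centre. The slope rises along its +x.
- leaf (a joint): Slope of the rest's steel leaf above level, rad (0.26 to 0.5). Hinged along the leaf's low edge, 85 mm on the -x side of the rest's origin and 30 mm above the table, axis along the rest's y; a stiff clamp holds the slope under light forces.
- mark (a point): Centre of the ring printed in black on the carton's top face: 28 outer, 20 inner dia (mm). z = outward normal of the sloping face, x up the slope, y along the rest's y. The ring is 60 off the middle on the rest's -y side; the square outline on the +y side is not the spot. It is 75 up the slope from the hinge line. The carton (140 up the slope x 220 x 22) is clamped to the leaf.
- packet_a: Bystander: long flat cardboard packet 45x210x22, long side along its y (mm). Origin at the centre of its underside.
- packet_b: Bystander: long flat white paper packet 45x150x22, long side along its y (mm). Origin at the centre of its underside.
- bundle_a: Bystander: tied bundle of incense sticks lying down, 44 dia, 190 long along its x (mm). Origin at the centre of its underside.
- bundle_b: Bystander: tied bundle of incense sticks lying down, 44 dia, 190 long along its x (mm). Origin at the centre of its underside.
- tape_roll: Bystander: empty cork-brown tape core lying flat, 60 outer dia, 24 high, stands between the two stands (mm). Origin at the centre of its underside.
- tumbler: Bystander: steel cup, 70 dia, 85 high (mm). Origin at the centre of its underside.
- paste_jar: Bystander: white jar with steel cap, 64 dia, 70 high (mm). Origin at the centre of its underside.
There are look-alikes about, which are no part of the job. Leave any yellow look-alike of the probe_stand alone.

How it is judged:
On the way, in this order (a step that is already met when the one before it is completed fails the run):
1. the probe is drawn clear of its stand, held in the fingers (z of foot_tip in the frame of probe_stand above 0.105 m and contact force between probe and the fingers above 1 N), for 0.1 s.
2. the probe's foot is on the ring, square to the face, pressed in part way and held steady (distance between foot_tip and mark below 0.01 m and angle between the z axis of probe and the z axis of mark, either way round below 0.15 rad and value of joint foot between 0.0025 and 0.0105 m and contact force between probe and rest between 0.8 and 7 N and contact force between probe and the fingers above 1 N and contact force between probe and probe_stand below 0.1 N and linear speed of probe below 0.02 m/s), for 0.4 s.
At the end, for the whole second after the job is handed in: The probe is still gripped, out of its stand and steady (under 20 mm/s): foot tip within 10 mm of the ring's centre, probe axis within 0.15 rad of the face's normal, foot pushed in 2.5 to 10.5 mm of its 12 mm, contact force on the carton 0.8 to 7 N (all of step 2); the arm keeps its last pose, push and grip.
It fails at once if the probe is pressed hard on the carton (over 15 N) (contact force between probe and rest above 15 N).
It fails at once if the rest's slope is shifted (ring moved over 8 mm) (distance of mark from where it was at the start of the episode above 0.008 m).
It fails at once if another thing is moved over 25 mm (distance of any of packet_a, packet_b, bundle_a, bundle_b, tape_roll, tumbler, paste_jar, tamper from where it was at the start of the episode above 0.025 m).
It also fails if it takes over 35 s, if anything falls off the work surface, if the arm or the gripper's body presses on something with over 40 N, if the wrist force passes 120 N, or if a joint passes its speed limit or range.

## Robot

A 6-joint arm with a two-finger parallel gripper is mounted at the origin on the work surface. World frame = base frame: x ahead of the robot, y to its left, z up, the work surface at z = 0. Lengths are in m, angles in rad, forces in N, time in s.
With the tool pointing down it reaches from about 0.35 to 0.975 m from the base axis. Payload 4.9 kg.
Tool frame: the origin (TCP) lies on the mounting face of the last link; the fingertips stand 173 mm ahead of it and the grasp point (between the pads) lies 155 mm ahead of it; z points along the fingers, y is the direction in which the jaws open and shut (so a half turn about z gives the same grasp; the last joint's range is limited). The gripper opens to 85 mm and grips with 20 to 120 N. Pads are 22 mm wide; open, the fingers measure 114 mm over their backs; the gripper's body (76 mm by 85 mm) begins 54 mm behind the grasp point. The pads swing forward as they close: fully open they stand 13 mm farther back than shut.
Start: joints at [-1.319, 0.053, 1.613, -0, 1.476, -0.119], TCP at [0.226, -0.583, 0.405] pointing down, gripper open.
Joint ranges: [-3.01, 3.01], [-1.01, 2.22], [0.06, 2.58], [-1.02, 4.17], [0.09, 2.62], [-3.14, 3.14]. Speed limits (rad/s): [2.57, 2.57, 3.14, 3.14, 3.14, 3.14].

## Interface

Orientations are given as a rotation vector (axis times angle).
In Python, from station import ctrl gives the robot as it stands. The module is installed in compiled form; this text tells all that it offers.
- The arm moves only by the tool jog_arm, never from a script. Its argument "steps" is a list of rows, each a list of 2 entries, a list of its own where there are three numbers: the shift along the tool's x, y, z in cm, then the turn, a rotation vector about the tool's x, y, z in degrees. In form: [[[tx, ty, tz], [rx, ry, rz]], ...]. A call has 1 to 8 rows; each row shifts and turns the pose as measured when the row begins, along the tool's axes as they then stand; what a row does not reach is not made up. A row lasts 1/10 s, in which the tool goes at most 50 mm and 8.59 degrees, less where a joint would pass 70% of its speed; a pose out of reach is approached as far as the arm can. A call is refused whole if a number of a shift passes 5 or a number of a turn 8.59, either way. A call with a gripper value outside its range is refused whole. "fingers" is the gripper command: -1 is shut, 1 is fully open, values between are in proportion, set as the call begins (left out, the last holds). The fingers move at their own pace and stop on an object; "grip_force" is the grip in N (left out, the last holds). Time passes only in rows, so rows that do not move let the fingers close. It gives the time, the measured TCP pose, the force and the opening at its end, in the units of the state.
- ctrl.get_obs(): the state, without advancing time (a new reading comes with each control period).
- ctrl.get_image(name): name is "scene" or "side" or "wrist"; returns the picture (400x640x3 uint8, red, green, blue); there is no depth.
- ctrl.camera_info(name): a dict with "K" (3x3 intrinsics, pixels), "camera_from_world" (4x4, takes a point from world to camera coordinates). Camera axes: x right, y up, looking along -z (the intrinsics and any distortion apply to the point x, -y, -z); pixel columns grow to the right and rows downward; lengths in m; the calibration is good to about 2 mm. A picture is of the moment at which its call begins: read the wrist's pose just before it. camera_info takes no time and is no camera call; for the wrist camera it gives the pose at the moment of the call.
- ctrl.finish_job(): hands the job in, once; it reports no verdict.
The state is a dict: "t": time; "q": joint angles; "dq": joint speeds; "effort": joint torques, N m; "tool_pos": TCP position; "tool_rot": TCP orientation; "contact_force": force on the tool from outside, world axes, zero at the start; "wrist_torque": the same for the moment, N m; "opening": finger opening in m.
Only numpy, scipy, OpenCV 4.12 (cv2) and the standard library are available. Lean on these libraries where they do the work, as an engineer would, in place of code of your own. Each camera call takes 0.05 s, during which the arm holds its last target.

## Working session

There is one attempt and no reset: what is moved stays moved. The work goes in short steps, Python scripts to look and compute and a tool call to move; the robot and the scene stay as the last step left them, time stands still between calls to the robot, and variables do not carry over. Pictures are saved under pics/ and viewed, and the job is handed in when it is done.

Besides the shell and the picture viewer there is one more tool, called after "Emit:" by a JSON object that holds its "fn" and its "kwargs", one argument or row to a line. jog_arm: Moves the arm, as the interface text tells. Its arguments: {"type":"object","properties":{"steps":{"type":"array","items":{"type":"array"}},"fingers":{"type":"number"},"grip_force":{"type":"number"}},"required":["steps"]}

```bash
mkdir -p pics; cat > h.py <<'E'
import numpy as np, cv2
from station import ctrl
from scipy.spatial.transform import Rotation as R
def snap(n,f):
    im=ctrl.get_image(n); cv2.imwrite('pics/'+f,cv2.cvtColor(im,cv2.COLOR_RGB2BGR)); return im
def ray(n,u,v,ci=None):
    ci=ci or ctrl.camera_info(n); K=np.array(ci['K']);T=np.array(ci['camera_from_world'])
    d=np.array([(u-K[0,2])/K[0,0],-(v-K[1,2])/K[1,1],-1.]); Rw=T[:3,:3].T
    return -Rw@T[:3,3], Rw@d
def atz(n,u,v,z,ci=None):
    o,d=ray(n,u,v,ci); return o+d*(z-o[2])/d[2]
def proj(n,p,ci=None):
    ci=ci or ctrl.camera_info(n); K=np.array(ci['K']);T=np.array(ci['camera_from_world'])
    c=T[:3,:3]@np.array(p)+T[:3,3]; return np.array([K[0,0]*c[0]/-c[2]+K[0,2],K[1,1]*(-c[1])/-c[2]+K[1,2]])
E
python3 - <<'E'
from h import *
for n in ['scene','side','wrist']:
    snap(n,n+'0.png'); ci=ctrl.camera_info(n); print(n,[k for k in ci],np.round(ci['K'],1).tolist(),np.round(ray(n,320,200),3).tolist())
print(ctrl.get_obs())
E
```

```text
scene ['K', 'camera_from_world'] [[450.8, 0.0, 317.5], [0.0, 450.8, 197.9], [0.0, 0.0, 1.0]] [[1.267, -0.047, 1.056], [-0.614, 0.025, -0.789]]
side ['K', 'camera_from_world'] [[386.5, 0.0, 319.5], [0.0, 386.5, 197.7], [0.0, 0.0, 1.0]] [[0.286, 0.856, 0.712], [0.167, -0.785, -0.596]]
wrist ['K', 'camera_from_world'] [[333.8, 0.0, 322.6], [0.0, 333.8, 200.6], [0.0, 0.0, 1.0]] [[0.29, -0.557, 0.373], [-0.251, -0.087, -0.964]]
{'t': 0.15, 'q': array([-1.31898324e+00,  5.32256090e-02,  1.61401528e+00,  3.55028533e-06,
        1.47597985e+00, -1.18997685e-01]), 'dq': array([ 0.00179089, -0.00449408, -0.00281262, -0.00133903, -0.00186859,
        0.00033044]), 'effort': array([ 3.27527450e-04, -3.94242454e+01, -3.70722413e+01, -8.62429761e-05,
        4.64649231e-03,  8.16334477e-06]), 'tool_pos': array([ 0.22642988, -0.58230959,  0.40371063]), 'tool_rot': array([-3.08615399e+00, -5.78836825e-01,  1.64081690e-04]), 'contact_force': array([0.64473003, 0.44899585, 0.18486094]), 'wrist_torque': array([ 0.03070135, -0.09629339,  0.0096042 ]), 'opening': 0.08549290442957201}
```

View pics/scene0.png

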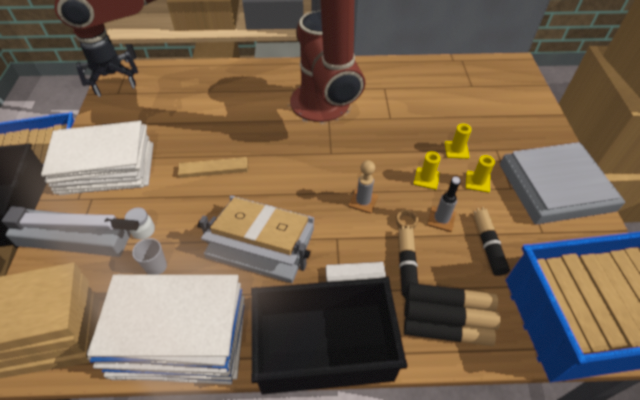

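View pics/side0.png

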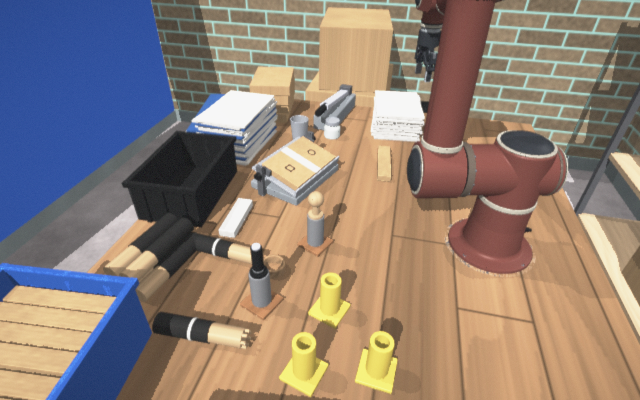

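View pics/wrist0.png

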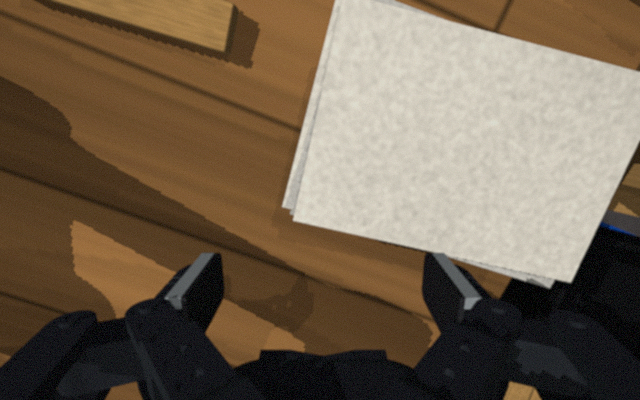

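Candidates for the probe: the dark-handled upright at scene (447,205) / side (258,270), and the wooden ball-topped upright at scene (366,185), which is the tamper. The yellow tubes are look-alikes. The black-handled upright fits, so I'll confirm it in enlarged crops along with the ring.

```bash
python3 - <<'E'
import cv2
a=cv2.imread('pics/scene0.png');b=cv2.imread('pics/side0.png')
cv2.imwrite('pics/c1.png',cv2.resize(a[165:245,395:495],None,fx=7,fy=7,interpolation=cv2.INTER_CUBIC))
cv2.imwrite('pics/c2.png',cv2.resize(b[230:330,210:310],None,fx=6,fy=6,interpolation=cv2.INTER_CUBIC))
cv2.imwrite('pics/c3.png',cv2.resize(a[190:280,195:320],None,fx=6,fy=6,interpolation=cv2.INTER_CUBIC))
cv2.imwrite('pics/c4.png',cv2.resize(b[125:215,235:355],None,fx=6,fy=6,interpolation=cv2.INTER_CUBIC))
E
```

```text
(no output)
```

View pics/c1.png

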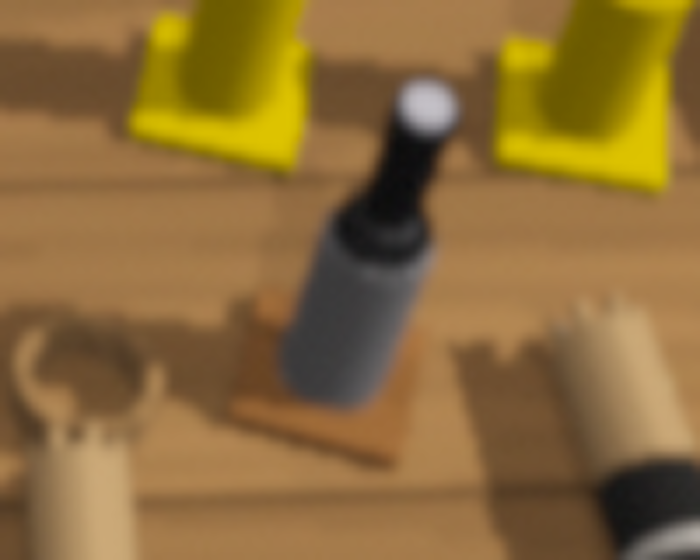

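View pics/c2.png

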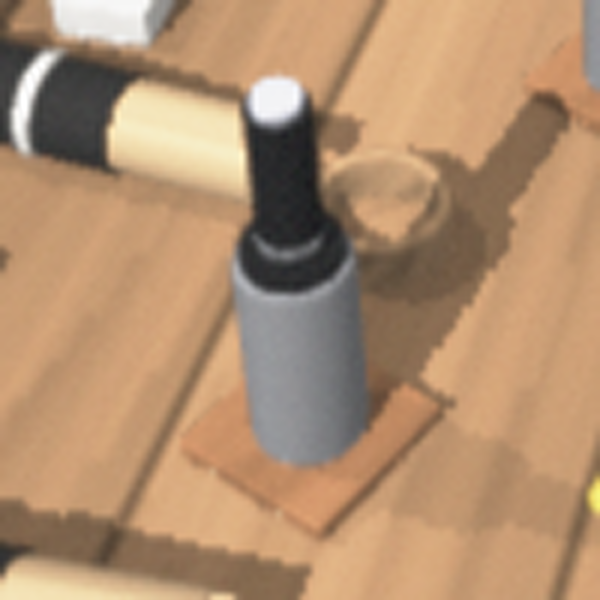

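View pics/c3.png

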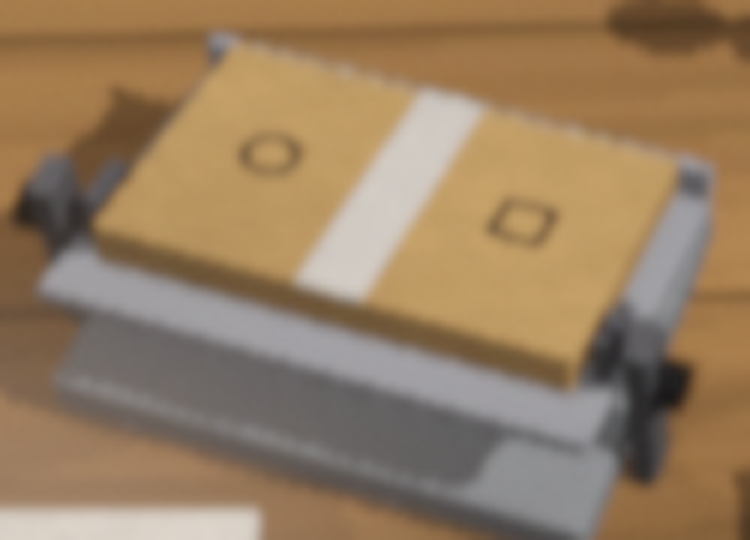

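View pics/c4.png

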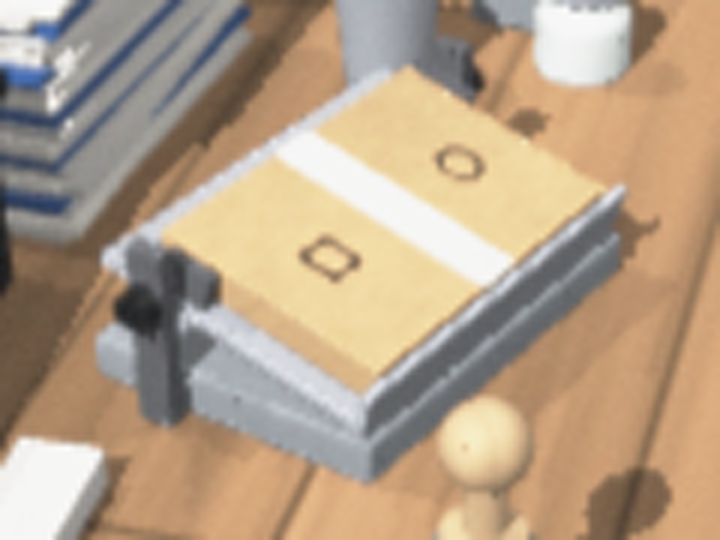

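Crop reading: the probe's white cap is at crop (428,107) in scene and (276,100) in side. The ring is at (270,154) and (460,163). Now I'll triangulate the probe and fit the rest model.

```bash
cat > m.py <<'E'
from h import *
from scipy.optimize import least_squares
def un(p,f,o): return (np.array(p)+.5)/f-.5+np.array(o)
def tri(a,b):
    o1,d1=ray('scene',*a);o2,d2=ray('side',*b)
    s=np.linalg.lstsq(np.c_[d1,-d2],o2-o1,rcond=None)[0]; p,q=o1+s[0]*d1,o2+s[1]*d2
    return (p+q)/2, np.linalg.norm(p-q)
S=lambda p:un(p,6,(195,190)); D=lambda p:un(p,6,(235,125))
names=['hiL','hiR','loL','loR','ring','sq']
sc=[S(p) for p in [(95,235),(575,365),(235,42),(685,165),(270,154),(522,222)]]
sd=[D(p) for p in [(408,68),(163,240),(600,195),(375,378),(460,163),(330,259)]]
E
python3 - <<'E'
from m import *
print('cap',tri(un((428,107),7,(395,165)),un((276,100),6,(210,230))))
a=un((428,107),7,(395,165));b=un((276,100),6,(210,230))
print(atz('scene',*a,.176),atz('side',*b,.176))
for n,a,b in zip(names,sc,sd): print(n,tri(a,b))
C={k:ctrl.camera_info(k) for k in('scene','side')}
def pts(v):
    x,y,yaw,th,t,s0=v
    u=np.array([np.cos(th),0,np.sin(th)]);n=np.array([-np.sin(th),0,np.cos(th)]);h=np.array([-.085,0,.03])
    L=[(s0+.14,-.11),(s0+.14,.11),(s0,-.11),(s0,.11),(.075,-.06),(.075,.06)]
    Rz=R.from_euler('z',yaw).as_matrix()
    return [Rz@(h+s*u+t*n+np.array([0,yy,0]))+[x,y,0] for s,yy in L], Rz@n
def f(v):
    P,_=pts(v); r=[]
    for p,a,b in zip(P,sc,sd): r+=list(proj('scene',p,C['scene'])-a)+list(proj('side',p,C['side'])-b)
    return np.array(r+[(v[4]-.026)/.003*.3])
r=least_squares(f,[.6,-.15,-.2,.35,.026,.005],loss='soft_l1')
print(np.round(r.x,4)); print(np.round(r.fun[:-1].reshape(-1,4),1))
P,n=pts(r.x);print('mark',P[4],'n',n)
E
```

```text
cap (array([0.52742492, 0.33133873, 0.17490174]), np.float64(0.000104442769557692))
[0.52839725 0.33089387 0.176     ] [0.52690288 0.33236279 0.176     ]
hiL (array([ 0.60133943, -0.30349461,  0.09324453]), np.float64(0.004397831538722369))
hiR (array([ 0.67375056, -0.09575054,  0.09096228]), np.float64(7.96169187292707e-05))
loL (array([ 0.47446269, -0.25665454,  0.05803251]), np.float64(0.005362419077218565))
loR (array([ 0.5491743 , -0.04825473,  0.05840817]), np.float64(0.0006059572573967121))
ring (array([ 0.55157345, -0.23320763,  0.07800353]), np.float64(0.0003742270730076731))
sq (array([ 0.59234189, -0.11985563,  0.0779856 ]), np.float64(0.0005398245881175595))
[ 0.5905 -0.1823 -0.3449  0.2546  0.0277  0.0074]
[[-0.3 -1.  -0.4  0.3]
 [-0.1 -0.1 -0.6 -0.9]
 [ 0.3  0.4  0.9 -0.7]
 [-0.8 -0.5  0.5 -0.3]
 [ 0.4  0.5 -0.2  0.8]
 [ 0.3  0.6 -0.   0.7]]
mark [ 0.55191968 -0.23220189  0.0756615 ] n [-0.23703754  0.08516627  0.96776025]
```

```bash
cat >> h.py <<'E'
def need(pos,rows=1,zaxis=None):
    o=ctrl.get_obs(); Rt=R.from_rotvec(o['tool_rot']); d=Rt.inv().apply(np.array(pos)-o['tool_pos'])*100
    print('t',round(o['t'],2),'pos',np.round(o['tool_pos'],4),'x',np.round(Rt.apply([1,0,0]),3),'z',np.round(Rt.apply([0,0,1]),3),'F',np.round(o['contact_force'],2),'op',round(o['opening'],4),'q',np.round(o['q'],2))
    print('shift cm',np.round(d,2),'norm',round(np.linalg.norm(d),2))
    if zaxis is not None:
        z=Rt.inv().apply(np.array(zaxis)/np.linalg.norm(zaxis)); ax=np.cross([0,0,1],z); s=np.linalg.norm(ax)
        print('turn deg',np.round(np.degrees(ax/max(s,1e-9)*np.arctan2(s,z[2])),2))
E
python3 -c "
from h import *
need([.5275,.3315,.40])"
```

```text
t 0.15 pos [ 0.2264 -0.5823  0.4037] x [0.932 0.362 0.   ] z [-0.     0.002 -1.   ] F [0.64 0.45 0.18] op 0.0855 q [-1.32  0.05  1.61  0.    1.48 -0.12]
shift cm [ 61.17 -74.26   0.5 ] norm 96.21
```

Emit:
{"fn": "jog_arm", "kwargs": {
  "steps": [
    [[3.1,-3.75,0],[0,0,0]],
    [[3.1,-3.75,0],[0,0,0]],
    [[3.1,-3.75,0],[0,0,0]],
    [[3.1,-3.75,0],[0,0,0]],
    [[3.1,-3.75,0],[0,0,0]],
    [[3.1,-3.75,0],[0,0,0]],
    [[3.1,-3.75,0],[0,0,0]],
    [[3.1,-3.75,0],[0,0,0]]
  ],
  "fingers": 1,
  "grip_force": 60
}}

```text
t: 0.95
tool_pos: [0.3498, -0.2064, 0.3997]
tool_rot: [-3.083, -0.559, 0.001]
contact_force: [0.6, 0.3, 0.0]
opening: 0.0854
```

```bash
python3 -c "
from h import *
need([.5275,.3315,.40],1,[0,0,-1])"
```

```text
t 0.95 pos [ 0.3498 -0.2064  0.3997] x [0.936 0.351 0.001] z [-0.002  0.008 -1.   ] F [0.63 0.27 0.04] op 0.0854 q [-0.72 -0.51  2.1   0.    1.56  0.49]
shift cm [ 35.54 -44.12   0.36] norm 56.65
turn deg [-0.45 -0.05  0.  ]
```

Emit:
{"fn": "jog_arm", "kwargs": {
  "steps": [
    [[3.1,-3.8,0],[0,0,0]],
    [[3.1,-3.8,0],[0,0,0]],
    [[3.1,-3.8,0],[0,0,0]],
    [[3.1,-3.8,0],[0,0,0]],
    [[3.1,-3.8,0],[0,0,0]],
    [[3.1,-3.8,0],[0,0,0]],
    [[3.1,-3.8,0],[0,0,0]],
    [[3.1,-3.8,0],[0,0,0]]
  ]
}}

```text
t: 1.75
tool_pos: [0.4723, 0.1747, 0.4019]
tool_rot: [-3.086, -0.56, -0.008]
contact_force: [0.9, -0.2, 1.3]
opening: 0.0854
```

```bash
python3 -c "
from h import *
need([.5275,.3315,.40],1,[0,0,-1])"
```

```text
t 1.75 pos [0.4723 0.1747 0.4019] x [0.936 0.351 0.006] z [ 0.004  0.006 -1.   ] F [ 0.94 -0.24  1.29] op 0.0854 q [ 0.21 -0.24  1.89  0.    1.49  1.42]
shift cm [ 10.67 -12.74   0.3 ] norm 16.62
turn deg [-0.23 -0.32  0.  ]
```

Emit:
{"fn": "jog_arm", "kwargs": {
  "steps": [
    [[3.1,-3.6,0],[0,0,0]],
    [[3.0,-3.6,0],[0,0,0]],
    [[2.8,-3.2,0],[0,0,0]],
    [[2,-2.4,0],[0,0,0]],
    [[0,0,0],[0,0,0]]
  ]
}}

```text
t: 2.25
tool_pos: [0.5299, 0.3457, 0.4001]
tool_rot: [-3.084, -0.572, -0.004]
contact_force: [-0.7, -1.1, 0.0]
opening: 0.0855
```

```bash
python3 -c "
from h import *
need([.5275,.3315,.40],1,[0,0,-1])
snap('wrist','w1.png'); print(proj('wrist',[.5275,.3315,.176]),proj('wrist',[.5275,.3315,.1]))"
```

```text
t 2.25 pos [0.5299 0.3457 0.4001] x [0.933 0.359 0.003] z [ 0.002  0.005 -1.   ] F [-0.74 -1.08  0.01] op 0.0855 q [0.46 0.07 1.6  0.   1.47 1.66]
shift cm [-0.73  1.24  0.01] norm 1.44
turn deg [-0.24 -0.19  0.  ]
[343.26621622 234.1960957 ] [338.21987623 201.39153009]
```

View pics/w1.png

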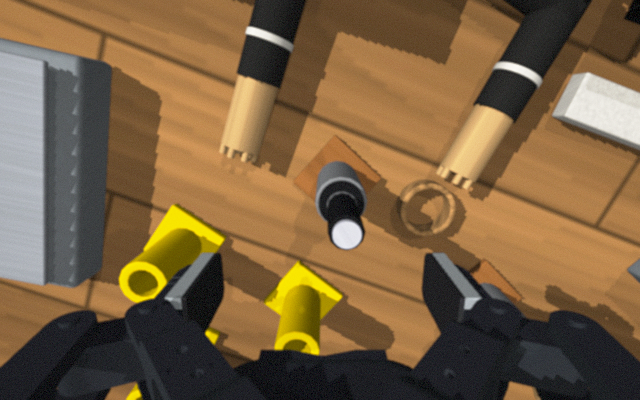

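The wrist view shows the probe (white cap at 347,234; predicted 343,234) hanging in its grey stand, with yellow look-alikes beside it. I'll re-measure from here.

```bash
python3 -c "
from h import *
im=snap('wrist','w2.png');cv2.imwrite('pics/w2c.png',cv2.resize(cv2.cvtColor(im[140:260,280:400],cv2.COLOR_RGB2BGR),None,fx=5,fy=5,interpolation=cv2.INTER_CUBIC))
ci=ctrl.camera_info('wrist')
import pickle;pickle.dump(ci,open('ci.p','wb'))
g=cv2.cvtColor(im,cv2.COLOR_RGB2GRAY).astype(int)[210:260,325:370]; m=g>150; v,u=np.nonzero(m);print(u.mean()+325,v.mean()+210,m.sum())
print(atz('wrist',u.mean()+325,v.mean()+210,.176,ci))
need([.5275,.3315,.40])"
```

```text
344.86032689450224 232.94799405646359 673
[0.52842843 0.32953455 0.176     ]
t 2.35 pos [0.5294 0.3432 0.4001] x [0.934 0.357 0.002] z [ 0.001  0.004 -1.   ] F [-0.4  -0.37 -0.03] op 0.0853 q [0.46 0.07 1.6  0.   1.47 1.66]
shift cm [-0.6   1.03  0.01] norm 1.19
```

View pics/w2c.png

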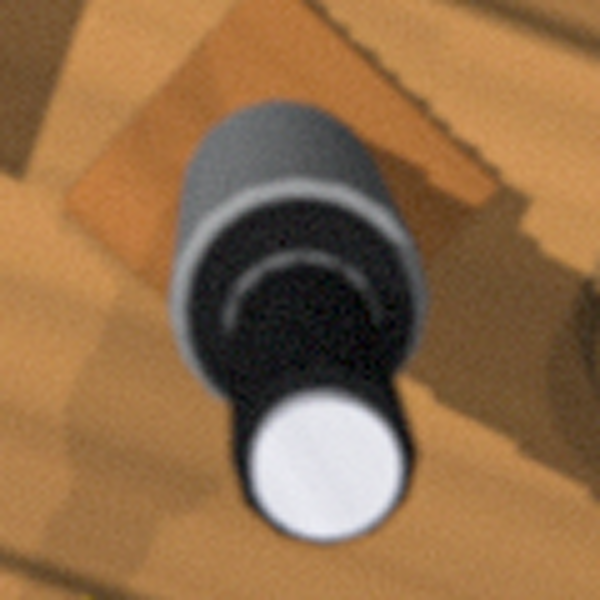

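Emit:
{"fn": "jog_arm", "kwargs": {
  "steps": [
    [[-0.6,1.15,0],[0,0,0]],
    [[0,0,0],[0,0,0]],
    [[0,0,0.5],[0,0,0]]
  ]
}}

```text
t: 2.65
tool_pos: [0.5274, 0.3262, 0.3957]
tool_rot: [-3.088, -0.564, -0.004]
contact_force: [-0.7, 0.6, -0.4]
opening: 0.0854
```

```bash
python3 -c "
from h import *
need([.528,.330,.297],1,[0,0,-1])"
```

```text
t 2.65 pos [0.5274 0.3262 0.3957] x [0.935 0.354 0.003] z [ 0.002  0.003 -1.   ] F [-0.69  0.6  -0.42] op 0.0854 q [0.43 0.05 1.63 0.   1.46 1.64]
shift cm [ 0.16 -0.31  9.88] norm 9.88
turn deg [-0.12 -0.18  0.  ]
```

Emit:
{"fn": "jog_arm", "kwargs": {
  "steps": [
    [[0.1,-0.2,2.5],[-0.1,-0.1,0]],
    [[0,0,2.5],[0,0,0]],
    [[0,0,2],[0,0,0]],
    [[0,0,1.5],[0,0,0]],
    [[0,0,0.8],[0,0,0]],
    [[0,0,0],[0,0,0]]
  ]
}}

```text
t: 3.25
tool_pos: [0.5277, 0.3236, 0.3004]
tool_rot: [-3.091, -0.554, -0.007]
contact_force: [-1.0, -0.0, 0.4]
opening: 0.0856
```

```bash
python3 -c "
from h import *
need([.528,.330,.297],1,[0,0,-1])
im=snap('wrist','w3.png')"
```

```text
t 3.25 pos [0.5277 0.3236 0.3004] x [0.938 0.347 0.005] z [ 0.004  0.002 -1.   ] F [-0.95 -0.02  0.37] op 0.0856 q [0.43 0.12 1.72 0.   1.3  1.65]
shift cm [ 0.24 -0.59  0.34] norm 0.72
turn deg [-0.03 -0.27  0.  ]
```

View pics/w3.png

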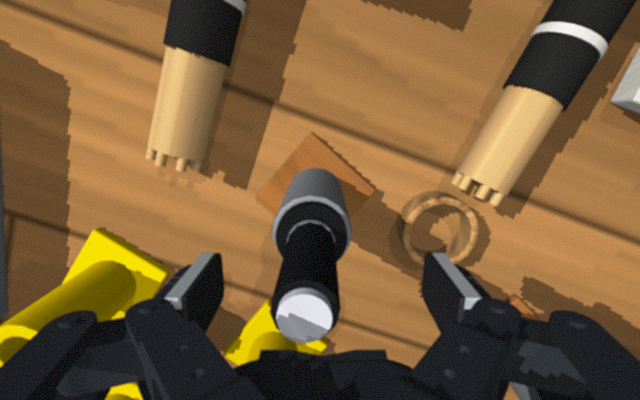

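The probe is between the pads but about 6 mm off-centre (cap at 304,312; pad middle ≈322). I'll centre it, then close.

Emit:
{"fn": "jog_arm", "kwargs": {
  "steps": [
    [[0.25,-0.6,0.3],[0,-0.2,0]],
    [[0,0,0],[0,0,0]],
    [[0,0,0],[0,0,0]]
  ]
}}

```text
t: 3.6
tool_pos: [0.5292, 0.3313, 0.3012]
tool_rot: [-3.09, -0.554, -0.011]
contact_force: [0.4, -0.7, 0.2]
opening: 0.0855
```

```bash
python3 -c "
from h import *
need([.528,.330,.297],1,[0,0,-1])"
```

```text
t 3.6 pos [0.5292 0.3313 0.3012] x [0.938 0.347 0.007] z [ 0.006  0.004 -1.   ] F [ 0.36 -0.67  0.22] op 0.0855 q [0.44 0.13 1.71 0.   1.3  1.66]
shift cm [-0.16  0.08  0.42] norm 0.46
turn deg [-0.06 -0.42  0.  ]
```

Emit:
{"fn": "jog_arm", "kwargs": {
  "steps": [
    [[-0.1,0.0,0.3],[0,-0.4,0]],
    [[0,0,0],[0,0,0]],
    [[0,0,0],[0,0,0]],
    [[0,0,0],[0,0,0]],
    [[0,0,0],[0,0,0]],
    [[0,0,0],[0,0,0]],
    [[0,0,0],[0,0,0]],
    [[0,0,0],[0,0,0]]
  ],
  "fingers": -1,
  "grip_force": 60
}}

```text
t: 4.4
tool_pos: [0.5286, 0.3313, 0.2997]
tool_rot: [-3.091, -0.554, -0.004]
contact_force: [-0.7, 0.7, 0.4]
opening: 0.0227
```

```bash
python3 -c "
from h import *
need([.528,.330,.297],1,[0,0,-1])
im=snap('wrist','w4.png')"
```

```text
t 4.4 pos [0.5286 0.3313 0.2997] x [0.938 0.348 0.003] z [ 0.002  0.002 -1.   ] F [-0.66  0.75  0.35] op 0.0227 q [0.44 0.13 1.71 0.   1.3  1.66]
shift cm [-0.11  0.1   0.27] norm 0.31
turn deg [-0.07 -0.15  0.  ]
```

View pics/w4.png

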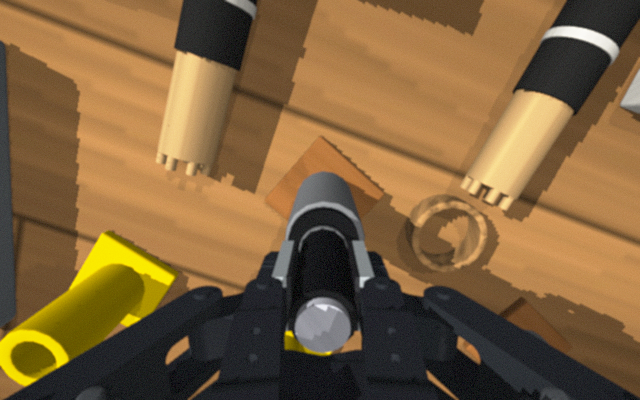

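Gripped: opening 22.7 mm on the 24 mm handle, so I'll lift straight up.

Emit:
{"fn": "jog_arm", "kwargs": {
  "steps": [
    [[0,0,-1],[0,0,0]],
    [[0,0,-2],[0,0,0]],
    [[0,0,-2.5],[0,0,0]],
    [[0,0,-2.5],[0,0,0]],
    [[0,0,-2.5],[0,0,0]],
    [[0,0,-2],[0,0,0]],
    [[0,0,-0.8],[0,0,0]],
    [[0,0,0],[0,0,0]]
  ]
}}

```text
t: 5.25
tool_pos: [0.5275, 0.3307, 0.4373]
tool_rot: [-3.092, -0.555, 0.003]
contact_force: [0.2, 0.6, -0.6]
opening: 0.0225
```

```bash
python3 -c "
from h import *
need([.485,-.208,.42],1,[0,0,-1])
im=snap('side','s4.png');im=snap('scene','sc4.png')
need([.485,-.208,.42],1,[0,0,-1])"
python3 - <<'E'
import cv2,numpy as np
a=cv2.imread('pics/sc4.png');b=cv2.imread('pics/s4.png')
cv2.imwrite('pics/x1.png',np.hstack([cv2.resize(a[110:240,390:520],None,fx=3,fy=3,interpolation=2),cv2.resize(b[150:320,190:320],(390,510),interpolation=2)[:390]]))
E
```

```text
t 5.25 pos [0.5275 0.3307 0.4373] x [ 0.938  0.348 -0.002] z [-0.002  0.    -1.   ] F [ 0.25  0.62 -0.6 ] op 0.0225 q [0.44 0.03 1.58 0.   1.53 1.66]
shift cm [-22.71  49.03   1.74] norm 54.06
turn deg [-0.04  0.11  0.  ]
t 5.35 pos [0.5273 0.3306 0.4353] x [ 0.938  0.348 -0.005] z [-0.005 -0.001 -1.   ] F [ 0.26 -0.49 -2.13] op 0.0227 q [0.44 0.03 1.58 0.   1.53 1.66]
shift cm [-22.69  49.03   1.61] norm 54.05
turn deg [-0.03  0.28  0.  ]
```

View pics/x1.png

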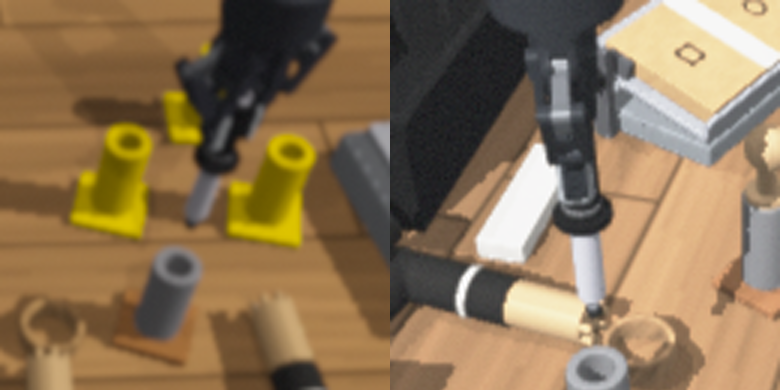

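Emit:
{"fn": "jog_arm", "kwargs": {
  "steps": [
    [[0,0,-3],[0,0,0]],
    [[0,0,-4],[0,0,0]],
    [[-0.5,1.2,-2.5],[0,0,0]],
    [[-1.3,2.8,0],[0,0,0]],
    [[-1.9,4.1,0],[0,0,0]],
    [[-1.9,4.1,0],[0,0,0]],
    [[-1.9,4.1,0],[0,0,0]],
    [[-1.9,4.1,0],[0,0,0]]
  ]
}}

```text
t: 6.15
tool_pos: [0.5107, 0.1046, 0.5175]
tool_rot: [3.085, 0.57, -0.05]
contact_force: [0.0, -0.2, -2.0]
opening: 0.0223
```

```bash
python3 -c "
from h import *
need([.47,-.203,.42],1,[.24,-.085,-.968])"
```

```text
t 6.15 pos [0.5107 0.1046 0.5175] x [ 0.933  0.357 -0.032] z [-0.031 -0.01  -0.999] F [ 0.03 -0.19 -1.96] op 0.0223 q [ 0.06 -0.23  1.69 -0.01  1.71  1.27]
shift cm [-14.48  27.29  10.18] norm 32.53
turn deg [-9.67 13.05  0.  ]
```

Emit:
{"fn": "jog_arm", "kwargs": {
  "steps": [
    [[-1.8,4.1,0],[-1.2,1.6,0]],
    [[-1.8,4.1,0],[-1.2,1.6,0]],
    [[-1.8,4.1,0],[-1.2,1.6,0]],
    [[-1.8,4.1,0],[-1.2,1.6,0]],
    [[-1.8,4.0,0],[-1.2,1.6,0]],
    [[-1.6,3.0,0],[-1.2,1.6,0]],
    [[-1,1.5,0],[-1.2,1.6,0]],
    [[0,0,0],[0,0,0]]
  ]
}}

```text
t: 6.95
tool_pos: [0.4873, -0.1849, 0.5083]
tool_rot: [2.974, 0.543, 0.26]
contact_force: [-0.4, -0.1, -1.3]
opening: 0.0226
```

```bash
python3 -c "
from h import *
need([.47,-.203,.42],1,[.24,-.085,-.968])"
```

```text
t 6.95 pos [ 0.4873 -0.1849  0.5083] x [0.922 0.359 0.148] z [ 0.186 -0.074 -0.98 ] F [-0.43 -0.1  -1.3 ] op 0.0226 q [-0.51 -0.29  1.76  0.03  1.47  0.7 ]
shift cm [-3.55 -0.1   8.47] norm 9.18
turn deg [-1.71  2.71  0.  ]
```

Emit:
{"fn": "jog_arm", "kwargs": {
  "steps": [
    [[-1.2,0,2.5],[-0.6,0.9,0]],
    [[-1.2,0,2.5],[-0.6,0.9,0]],
    [[-1.2,0,2.5],[-0.5,0.8,0]],
    [[-0.5,0,1.5],[0,0,0]],
    [[0,0,0],[0,0,0]],
    [[0,0,0],[0,0,0]]
  ]
}}

```text
t: 7.55
tool_pos: [0.4681, -0.204, 0.4045]
tool_rot: [2.957, 0.544, 0.323]
contact_force: [-0.8, 0.3, -1.0]
opening: 0.0222
```

```bash
python3 -c "
from h import *
need([.468,-.2027,.405],1,[.2465,-.0886,-.965])
import pickle
S={}
for n in ['scene','side','wrist']:
    S[n]=ctrl.get_obs(); snap(n,n+'5.png'); S[n+'ci']=ctrl.camera_info(n)
pickle.dump(S,open('s5.p','wb'))
need([.468,-.2027,.405],1,[.2465,-.0886,-.965])
a=cv2.imread('pics/scene5.png');b=cv2.imread('pics/side5.png')
cv2.imwrite('pics/x2.png',cv2.resize(a[150:280,195:320],None,fx=6,fy=4.6,interpolation=2)) if 0 else None
cv2.imwrite('pics/x2.png',cv2.resize(a[160:260,195:320],None,fx=6,fy=6,interpolation=2))
cv2.imwrite('pics/x3.png',cv2.resize(b[95:195,235:355],None,fx=6,fy=6,interpolation=2))
"
```

```text
t 7.55 pos [ 0.4681 -0.204   0.4045] x [0.913 0.363 0.187] z [ 0.229 -0.076 -0.97 ] F [-0.83  0.34 -0.97] op 0.0222 q [-0.57 -0.29  1.93  0.06  1.26  0.63]
shift cm [ 0.05 -0.11 -0.06] norm 0.14
turn deg [-1.05  0.69  0.  ]
t 7.7 pos [ 0.4683 -0.2043  0.406 ] x [0.912 0.363 0.189] z [ 0.232 -0.078 -0.97 ] F [-0.01  0.29 -1.68] op 0.0227 q [-0.57 -0.29  1.93  0.06  1.26  0.63]
shift cm [ 0.01 -0.17  0.08] norm 0.19
turn deg [-0.91  0.6   0.  ]
```

View pics/x2.png

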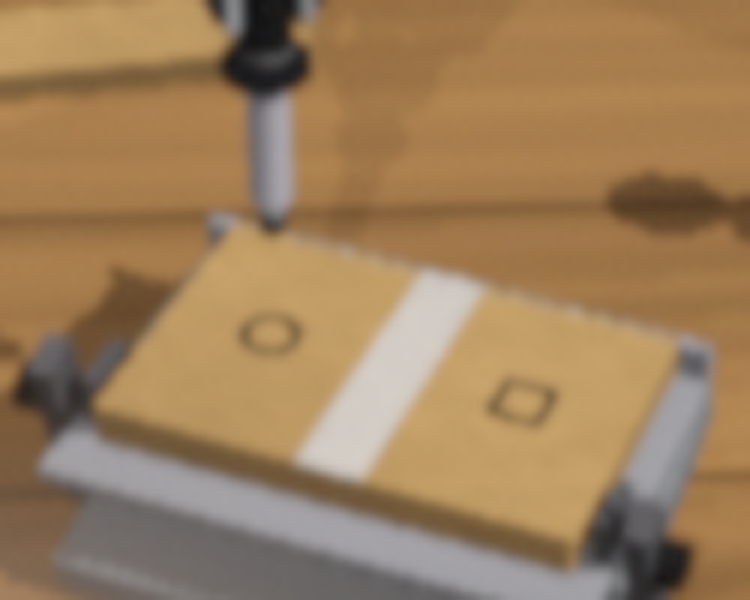

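View pics/x3.png

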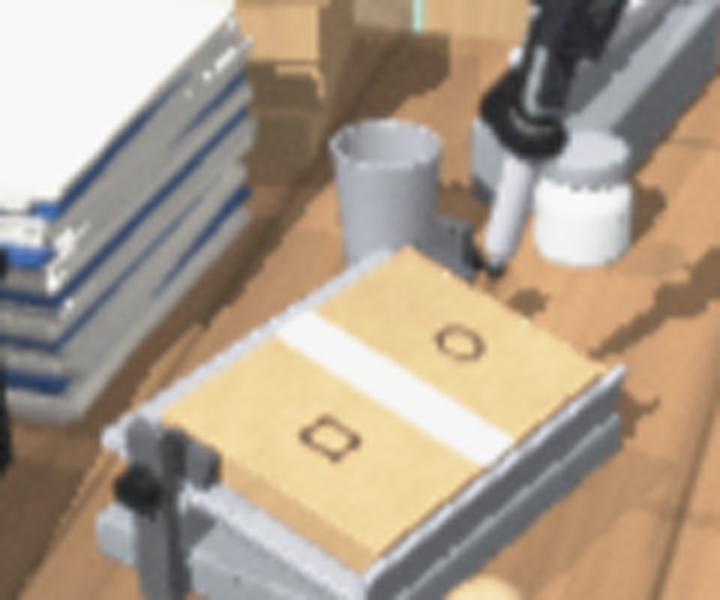

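View pics/wrist5.png

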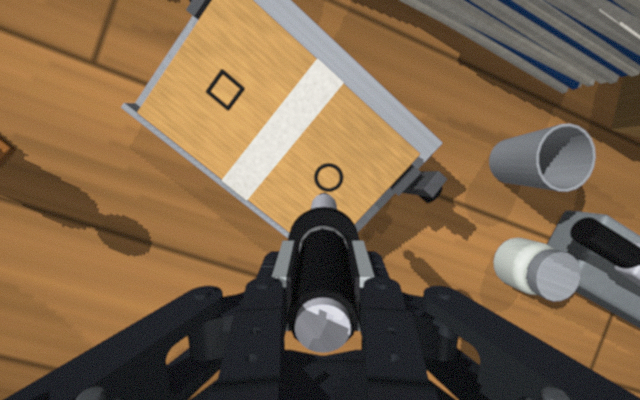

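The wrist view shows the ring at (329,177), the square at (225,90), and the probe pointing towards the ring. Next I'll check the predicted foot tip against the scene and side pictures, and combine all views to re-fit the face.

```bash
python3 - <<'E'
from m import *
import pickle
S=pickle.load(open('s5.p','rb'))
for n,off in (('scene',(195,160)),('side',(235,95))):
    o=S[n];z=R.from_rotvec(o['tool_rot']).apply([0,0,1])
    for d in (.2877,.2817,.1967): 
        p=o['tool_pos']+z*d; print(n,d,np.round(p,4),np.round((proj(n,p,S[n+'ci'])-off+.5)*6-.5,1))
print('ring wrist',atz('wrist',329,177,.077,S['wristci']),'sq',atz('wrist',225,90,.077,S['wristci']))
w=cv2.imread('pics/wrist5.png');cv2.imwrite('pics/x4.png',cv2.resize(w[0:240,110:450],None,fx=2.3,fy=2.3,interpolation=2))
E
```

```text
scene 0.2877 [ 0.534  -0.2259  0.1253] [274.9 237. ]
scene 0.2817 [ 0.5327 -0.2254  0.1312] [274.4 226.3]
scene 0.1967 [ 0.5132 -0.219   0.2136] [266.8  66.3]
side 0.2877 [ 0.5341 -0.2259  0.1255] [488.6 276.1]
side 0.2817 [ 0.5327 -0.2254  0.1313] [491.  267.1]
side 0.1967 [ 0.5132 -0.219   0.2138] [527.6 132.3]
ring wrist [ 0.55390465 -0.23395223  0.077     ] sq [ 0.59442961 -0.11964515  0.077     ]
```

View pics/x4.png

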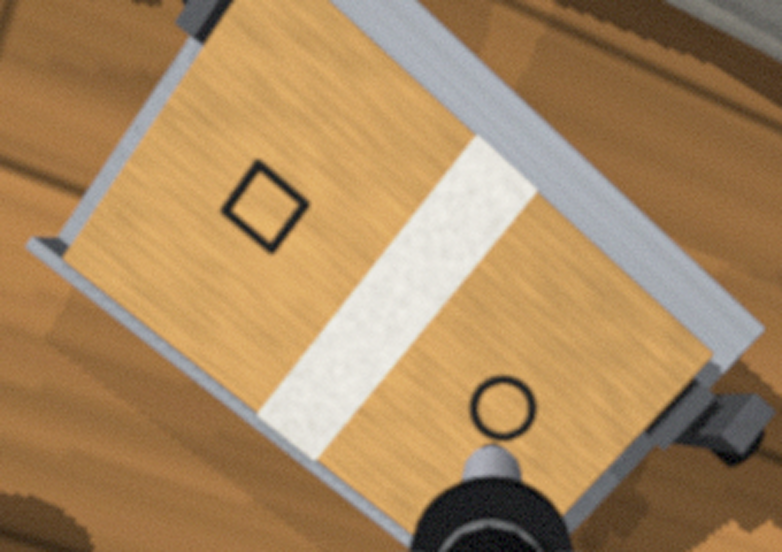

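```bash
python3 - <<'E'
from m import *
import pickle
S=pickle.load(open('s5.p','rb'))
W=lambda p:un(p,2.3,(110,0))
C={k:S[k+'ci'] for k in('scene','side','wrist')}
ws=[(0,W((713,353))),(3,W((66,257))),(4,W((503,408))),(5,W((266,206))),(6,W((287,436))),(7,W((507.5,163.5)))]
def pts(v):
    x,y,yaw,th,t,s0=v[:6]
    u=np.array([np.cos(th),0,np.sin(th)]);n=np.array([-np.sin(th),0,np.cos(th)]);h=np.array([-.085,0,.03])
    L=[(s0+.14,-.11),(s0+.14,.11),(s0,-.11),(s0,.11),(.075,-.06),(.075,.06),(s0,0),(s0+.14,0)]
    Rz=R.from_euler('z',yaw).as_matrix()
    return [Rz@(h+s*u+t*n+np.array([0,yy,0]))+[x,y,0] for s,yy in L], Rz@n
def f(v):
    P,_=pts(v); r=[]
    for p,a,b in zip(P,sc,sd): r+=list(proj('scene',p,C['scene'])-a)+list(proj('side',p,C['side'])-b)
    for i,a in ws:
        r+=list((proj('wrist',P[i]+v[6:9],C['wrist'])-a))
    return np.array(r+[(v[4]-.026)/.003*.3]+list(v[6:9]/.002*.5))
r=least_squares(f,[.6,-.15,-.2,.35,.026,.005,0,0,0],loss='soft_l1')
J=r.jac; cov=np.linalg.inv(J.T@J)
print(np.round(r.x,4),np.round(np.sqrt(np.diag(cov))*.6,4)); print(np.round(r.fun,1))
P,n=pts(r.x);print('mark',P[4],'n',n)
E
```

```text
[ 5.908e-01 -1.825e-01 -3.485e-01  2.601e-01  2.750e-02  7.300e-03
  2.000e-03 -9.000e-04  5.000e-04] [0.0009 0.0007 0.0024 0.0111 0.0011 0.0005 0.0007 0.0007 0.0012]
[-0.3 -1.3 -0.3  0.2 -0.3 -0.1 -0.6 -1.1  0.4  0.4  0.9 -0.6 -0.7 -0.3
  0.3 -0.3  0.5  0.5 -0.2  0.7  0.3  0.7 -0.1  0.6  0.2  0.1 -0.9  0.2
 -0.4 -0.5  0.6  0.6  0.3 -0.5  0.   0.   0.2  0.5 -0.2  0.1]
mark [ 0.55191268 -0.23216324  0.07586515] n [-0.24168831  0.08781877  0.96637189]
```

Emit:
{"fn": "jog_arm", "kwargs": {
  "steps": [
    [[0,-0.1,1.0],[-0.5,0.3,0]],
    [[0,0,1.5],[-0.4,0.3,0]],
    [[0,0,1.0],[0,0,0]],
    [[0,0,0],[0,0,0]],
    [[0,0,0],[0,0,0]]
  ]
}}

```text
t: 8.2
tool_pos: [0.4784, -0.2063, 0.3747]
tool_rot: [2.932, 0.541, 0.354]
contact_force: [0.5, 0.6, -2.0]
opening: 0.0227
```

```bash
cat > chk.py <<'E'
from h import *
import sys
k=sys.argv[1]
mark=np.array([.553,-.233,.0767]);n=np.array([-.245,.088,.9655])
def rep():
    o=ctrl.get_obs();z=R.from_rotvec(o['tool_rot']).apply([0,0,1]);tip=o['tool_pos']+z*.2877-mark
    print('pred tip: along n mm',round(tip@n*1e3,1),'lateral',np.round((tip-n*(tip@n))*1e3,1))
need(mark+.2817*n,1,-n); rep()
for c,(y,x) in (('scene',(170,210)),('side',(100,280))):
    snap(c,c+k+'.png'); a=cv2.imread('pics/'+c+k+'.png')[y:y+70,x:x+75]
    cv2.imwrite('pics/z_'+c+k+'.png',cv2.resize(a,None,fx=7,fy=7,interpolation=2))
snap('wrist','wrist'+k+'.png'); rep()
a=np.hstack([cv2.imread('pics/z_scene'+k+'.png')[:,::1],cv2.imread('pics/z_side'+k+'.png')]);cv2.imwrite('pics/z'+k+'.png',cv2.resize(a,None,fx=.75,fy=.75,interpolation=3))
E
python3 chk.py 6
```

```text
t 8.2 pos [ 0.4784 -0.2063  0.3747] x [0.908 0.366 0.204] z [ 0.254 -0.093 -0.963] F [ 0.47  0.63 -1.99] op 0.0227 q [-0.56 -0.25  1.95  0.06  1.17  0.63]
shift cm [-0.1  -0.1   2.66] norm 2.67
turn deg [ 0.47 -0.41  0.  ]
pred tip: along n mm 20.6 lateral [ 3.7 -1.8  1.1]
pred tip: along n mm 21.0 lateral [ 3.8 -2.   1.1]
```

View pics/z6.png

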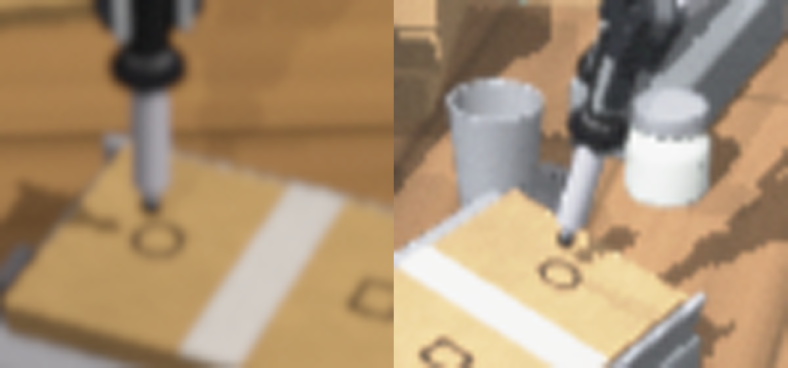

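View pics/wrist6.png

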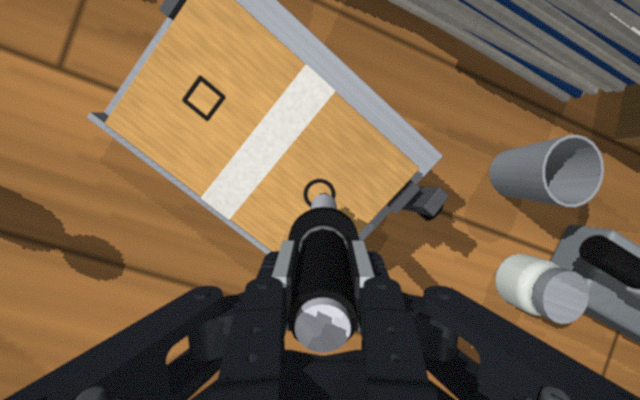

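```bash
python3 - <<'E'
from m import *
f=5.25
a=lambda p:un(p,f,(210,170)); b=lambda p:un((p[0]-393.75,p[1]),f,(280,100))
t,e=tri(a((151,213)),b((565,246))); r,e2=tri(a((158,240)),b((560,273)))
n=np.array([-.245,.088,.9655]); d=t-r
print(t,e,r,e2,'n',d@n*1e3,'lat',(d-n*(d@n))*1e3)
Rt=R.from_rotvec(ctrl.get_obs()['tool_rot']); print('lat in tool mm',Rt.inv().apply(d-n*(d@n))*1e3)
E
```

```text
[ 0.54883542 -0.23413026  0.0975316 ] 0.0008526325353796834 [ 0.55174081 -0.23302001  0.07842468] 0.001020024104066492 n 19.06185057041099 lat [ 1.76476392 -2.78768968  0.70270391]
lat in tool mm [0.72508865 3.2943183  0.03334137]
```

Emit:
{"fn": "jog_arm", "kwargs": {
  "steps": [
    [[0,-0.1,0.6],[0.45,-0.4,0]],
    [[0,0,0.6],[0,0,0]],
    [[0,0,0.4],[0,0,0]],
    [[0,0,0],[0,0,0]],
    [[0,0,0],[0,0,0]]
  ]
}}

```text
t: 8.85
tool_pos: [0.4824, -0.207, 0.359]
tool_rot: [2.939, 0.542, 0.344]
contact_force: [0.1, 0.7, -1.7]
opening: 0.0228
```

```bash
python3 chk.py 7
```

```text
t 8.85 pos [ 0.4824 -0.207   0.359 ] x [0.909 0.365 0.198] z [ 0.246 -0.089 -0.965] F [ 0.07  0.71 -1.71] op 0.0228 q [-0.56 -0.22  1.96  0.06  1.15  0.63]
shift cm [-0.1  -0.02  1.04] norm 1.05
turn deg [ 0.08 -0.05  0.  ]
pred tip: along n mm 4.4 lateral [ 1.3 -0.   0.3]
pred tip: along n mm 4.8 lateral [ 1.5 -0.1  0.4]
```

View pics/z7.png

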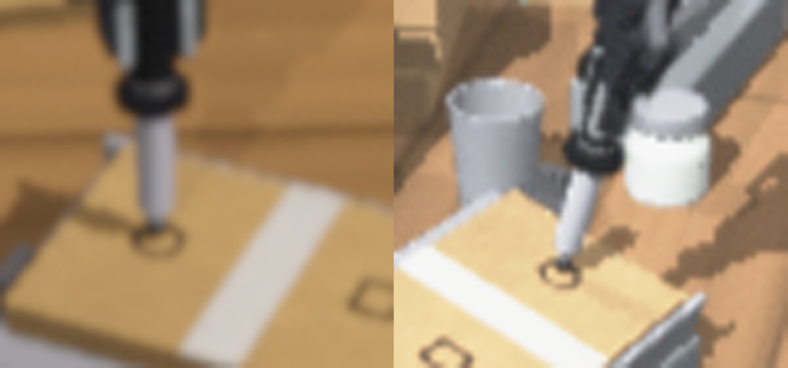

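The foot is just above the ring, centred in both views, with about 4 mm to go. I'll press in small steps.

Emit:
{"fn": "jog_arm", "kwargs": {
  "steps": [
    [[0,0,0.3],[0,0,0]],
    [[0,0,0.3],[0,0,0]],
    [[0,0,0],[0,0,0]],
    [[0,0,0],[0,0,0]]
  ]
}}

```text
t: 9.4
tool_pos: [0.4842, -0.2077, 0.3544]
tool_rot: [2.938, 0.541, 0.346]
contact_force: [-1.3, 0.4, -0.2]
opening: 0.0228
```

```bash
python3 chk.py 8
```

```text
t 9.4 pos [ 0.4842 -0.2077  0.3544] x [0.909 0.366 0.2  ] z [ 0.248 -0.09  -0.965] F [-1.3   0.43 -0.18] op 0.0228 q [-0.56 -0.22  1.96  0.06  1.14  0.63]
shift cm [-0.15 -0.06  0.55] norm 0.57
turn deg [ 0.16 -0.12  0.  ]
pred tip: along n mm -0.5 lateral [ 2.3 -0.5  0.6]
pred tip: along n mm -0.5 lateral [ 2.3 -0.5  0.6]
```

View pics/z8.png

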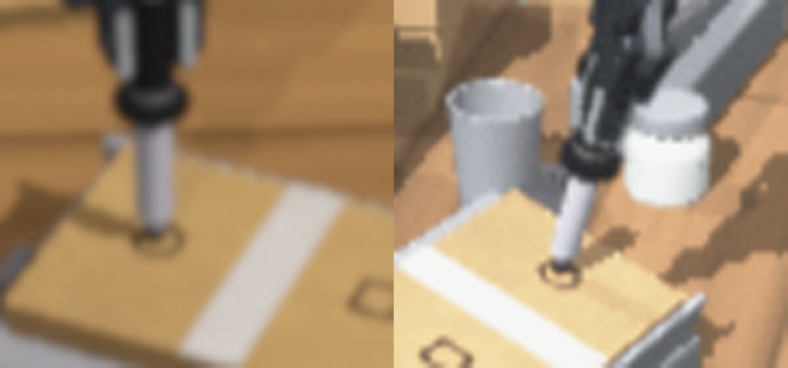

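Emit:
{"fn": "jog_arm", "kwargs": {
  "steps": [
    [[0,0,0.3],[0,0,0]],
    [[0,0,0.3],[0,0,0]],
    [[0,0,0],[0,0,0]],
    [[0,0,0],[0,0,0]]
  ]
}}

```text
t: 9.95
tool_pos: [0.4858, -0.2083, 0.3489]
tool_rot: [2.937, 0.542, 0.346]
contact_force: [-2.3, -0.3, 1.1]
opening: 0.0227
```

```bash
python3 chk.py 9; python3 -c "
from h import *
F=[]
for i in range(6): ctrl.get_image('scene'); F.append(ctrl.get_obs()['contact_force'])
print(np.round(F,2), np.mean(F,0)@np.array([-.245,.088,.9655]))
need([0,0,0])"
```

```text
t 9.95 pos [ 0.4858 -0.2083  0.3489] x [0.909 0.366 0.2  ] z [ 0.248 -0.09  -0.965] F [-2.32 -0.29  1.05] op 0.0227 q [-0.56 -0.21  1.96  0.06  1.13  0.63]
shift cm [-0.16 -0.07 -0.02] norm 0.18
turn deg [ 0.19 -0.13  0.  ]
pred tip: along n mm -6.2 lateral [ 2.6 -0.7  0.7]
pred tip: along n mm -6.2 lateral [ 2.6 -0.7  0.7]
[[-1.56  1.41  2.56]
 [-1.04  0.75  0.76]
 [-2.28  1.05  0.67]
 [-2.25  0.68  0.69]
 [-1.77  0.86  1.83]
 [-1.41  0.87  0.58]] 1.642420289728528
t 10.4 pos [ 0.4857 -0.2083  0.3488] x [0.909 0.366 0.2  ] z [ 0.248 -0.09  -0.964] F [-1.41  0.87  0.58] op 0.0227 q [-0.56 -0.21  1.96  0.06  1.13  0.63]
shift cm [-43.5  -41.58  19.71] norm 63.32
```

View pics/z9.png

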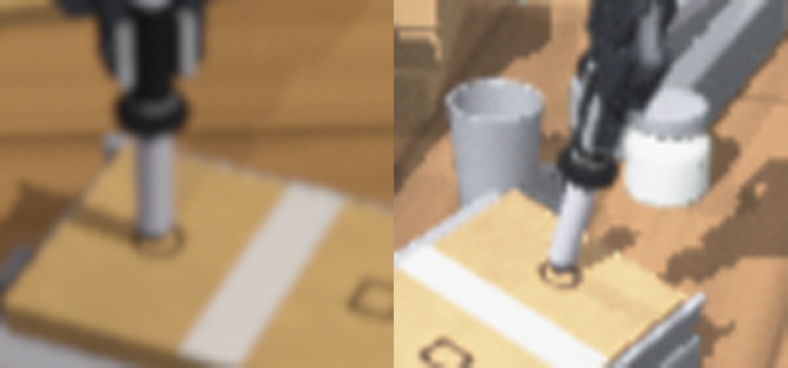

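```bash
python3 - <<'E'
import cv2,numpy as np
a=cv2.imread('pics/scene9.png')[185:230,215:260];b=cv2.imread('pics/side9.png')[120:165,290:335]
w=cv2.imread('pics/wrist9.png')[150:350,220:420]
cv2.imwrite('pics/f9.png',np.hstack([cv2.resize(i,(390,390),interpolation=2) for i in (a,b)]))
cv2.imwrite('pics/fw9.png',cv2.resize(w,None,fx=2.5,fy=2.5,interpolation=2))
from m import *
o=ctrl.get_obs();Rt=R.from_rotvec(o['tool_rot']);f=390/45
for c,off in(('scene',(215,185)),('side',(290,120))):
  for nm,p in (('mark',np.array([.553,-.233,.0767])),('foot',o['tool_pos']+Rt.apply([0,0,.2817])),('collar',o['tool_pos']+Rt.apply([0,0,.1967]))):
    print(c,nm,np.round((proj(c,p)-off+.5)*f-.5,0))
E
```

```text
scene mark [217. 272.]
scene foot [214. 278.]
scene collar [208.  57.]
side mark [184. 282.]
side foot [178. 279.]
side collar [229. 100.]
```

View pics/f9.png

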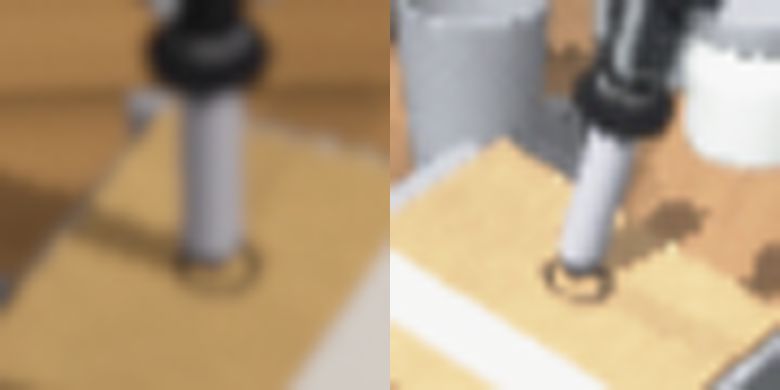

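View pics/fw9.png

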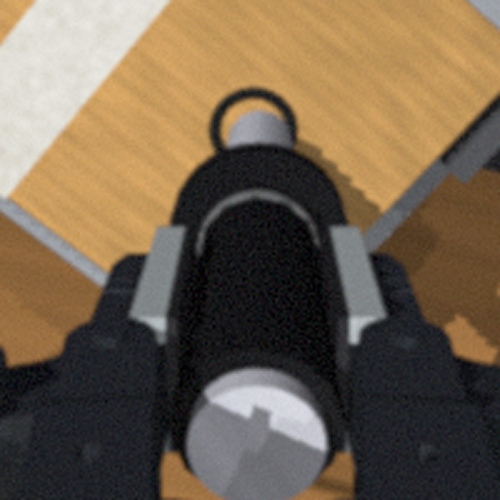

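```bash
python3 -c "
from h import *
F=[]
for i in range(40): ctrl.get_image('side'); F.append(ctrl.get_obs()['contact_force'])
n=np.array([-.245,.088,.9655]);f=np.array(F)@n
print(np.mean(F,0),f.mean(),f.std(),f.std()/40**.5,'contact est',f.mean()+1.57*n[2])
need([.4857,-.2083,.3488])"
```

```text
[-1.65922832  0.93418795  1.73696933] 2.1657633648560997 0.4636149391907113 0.07330395825615539 contact est 3.6815983648560997
t 12.4 pos [ 0.4857 -0.2083  0.3488] x [0.909 0.366 0.2  ] z [ 0.248 -0.09  -0.964] F [-1.32 -0.32  2.12] op 0.0227 q [-0.56 -0.21  1.96  0.06  1.13  0.63]
shift cm [-0. -0. -0.] norm 0.0
```

The averaged force gives about 3.7 N, so the foot is about 8 mm in, and the pictures agree. I'll ease back about 2 mm to reach half in.

Emit:
{"fn": "jog_arm", "kwargs": {
  "steps": [
    [[0,0,-0.2],[0,0,0]],
    [[0,0,0],[0,0,0]],
    [[0,0,0],[0,0,0]],
    [[0,0,0],[0,0,0]],
    [[0,0,0],[0,0,0]],
    [[0,0,0],[0,0,0]]
  ]
}}

```text
t: 13.0
tool_pos: [0.4852, -0.2081, 0.3506]
tool_rot: [2.937, 0.541, 0.346]
contact_force: [-0.5, 0.6, 0.9]
opening: 0.023
```

```bash
python3 chk.py 10; python3 -c "
from h import *
F=[];P=[]
for i in range(40): ctrl.get_image('side'); o=ctrl.get_obs();F.append(o['contact_force']);P.append(o['tool_pos'])
n=np.array([-.245,.088,.9655]);f=np.array(F)@n
print(np.mean(F,0),f.mean(),f.std(),'contact est',f.mean()+1.57*n[2],np.ptp(P,0))
a=cv2.imread('pics/scene10.png')[185:230,215:260];b=cv2.imread('pics/side10.png')[120:165,290:335]
cv2.imwrite('pics/f10.png',np.hstack([cv2.resize(i,(390,390),interpolation=2) for i in (a,b)]))
need([.4857,-.2083,.3488])"
```

```text
t 13.0 pos [ 0.4852 -0.2081  0.3506] x [0.909 0.366 0.2  ] z [ 0.248 -0.09  -0.964] F [-0.55  0.6   0.86] op 0.023 q [-0.56 -0.21  1.96  0.06  1.13  0.63]
shift cm [-0.15 -0.06  0.16] norm 0.23
turn deg [ 0.19 -0.13  0.  ]
pred tip: along n mm -4.4 lateral [ 2.5 -0.7  0.7]
pred tip: along n mm -4.4 lateral [ 2.5 -0.7  0.7]
[-1.3476128   0.66577263  1.30313792] 1.6469327929180764 0.5510314004590108 contact est 3.1627677929180766 [2.65329835e-05 4.13993460e-05 6.36755927e-05]
t 15.15 pos [ 0.4852 -0.2081  0.3506] x [0.909 0.366 0.2  ] z [ 0.248 -0.09  -0.964] F [-1.33  1.02  1.92] op 0.0227 q [-0.56 -0.21  1.96  0.06  1.13  0.63]
shift cm [0.   0.   0.19] norm 0.19
```

View pics/f10.png

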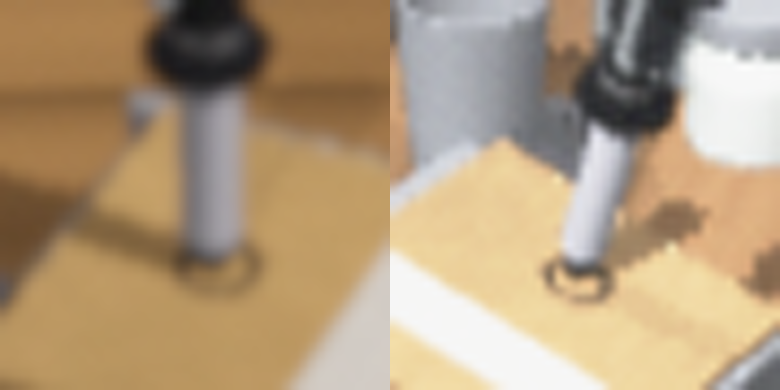

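Force is now about 3.16 N (≈6.5 mm in). The foot looks slightly off the ring's middle, so I'll get the offset from the barrel-axis lines in both views.

```bash
python3 - <<'E'
from m import *
def edges(img,lo,hi,rows,fx):
    g=cv2.cvtColor(cv2.imread(img),cv2.COLOR_BGR2RGB).astype(float); out=[]
    for v in rows:
        # barrel: bluish/grey => b-r high against wood
        s=(g[v,lo:hi,2]-g[v,lo:hi,0]); 
        s=s-s.min(); w=np.clip((s-0.5*s.max()),0,None); out.append(((np.arange(lo,hi)*w).sum()/w.sum(),v,(w>0).sum()))
    return np.array(out)
A=edges('pics/scene10.png',228,250,range(198,213),1);B=edges('pics/side10.png',305,322,range(138,150),1)
print(np.round(A,1).tolist());print(np.round(B,1).tolist())
n=np.array([-.245,.088,.9655])
ringA=un((217,268),390/45,(215,185));ringB=un((578-390,280),390/45,(290,120))
r,e=tri(ringA,ringB);print('ring',r,e)
def plane(c,L):
    p=np.polyfit(L[:,1],L[:,0],1); o,d1=ray(c,np.polyval(p,L[0,1]),L[0,1]);_,d2=ray(c,np.polyval(p,L[-1,1]),L[-1,1])
    m=np.cross(d1,d2);m/=np.linalg.norm(m);return m,m@o
m1,k1=plane('scene',A);m2,k2=plane('side',B)
tip=np.linalg.solve(np.array([m1,m2,n]),[k1,k2,n@r]); ax=np.cross(m1,m2);ax/=np.linalg.norm(ax)
print('tip',tip,'off mm',(tip-r)*1e3,np.linalg.norm(tip-r)*1e3,'axis',ax,np.degrees(np.arccos(abs(ax@n))))
o=ctrl.get_obs();Rt=R.from_rotvec(o['tool_rot']);print('off tool',Rt.inv().apply(tip-r)*1e3,'toolz',Rt.apply([0,0,1]))
E
```

```text
[[237.5, 198.0, 10.0], [238.4, 199.0, 9.0], [238.9, 200.0, 7.0], [238.9, 201.0, 7.0], [238.9, 202.0, 7.0], [238.9, 203.0, 7.0], [239.0, 204.0, 7.0], [239.1, 205.0, 7.0], [239.0, 206.0, 7.0], [239.0, 207.0, 7.0], [239.0, 208.0, 7.0], [239.0, 209.0, 7.0], [239.0, 210.0, 7.0], [239.0, 211.0, 7.0], [239.0, 212.0, 7.0]]
[[312.5, 138.0, 11.0], [313.2, 139.0, 9.0], [313.7, 140.0, 8.0], [313.8, 141.0, 7.0], [313.5, 142.0, 6.0], [313.3, 143.0, 6.0], [312.8, 144.0, 6.0], [312.6, 145.0, 6.0], [312.3, 146.0, 6.0], [312.2, 147.0, 6.0], [312.0, 148.0, 5.0], [311.9, 149.0, 5.0]]
ring [ 0.55171603 -0.23332633  0.07737048] 0.0006736412776093208
tip [ 0.55007974 -0.23384343  0.0770024 ] off mm [-1.63628923 -0.51710487 -0.36808455] 1.7550857862456994 axis [-0.12488829  0.08753268  0.98830205] 7.018787447143125
off tool [-1.75008353 -0.13234086 -0.00443286] toolz [ 0.24821078 -0.09030834 -0.96448733]
```

```bash
python3 - <<'E'
from m import *
n=np.array([-.245,.088,.9655])
A=np.array([[238.9,201],[238.9,203],[239.05,205],[239,207],[239,209],[239,212]]);B=np.array([[313.8,141],[313.5,142],[313.3,143],[312.8,144],[312.6,145],[312.3,146],[312.2,147],[312,148],[311.9,149]])
def plane(c,L):
    p=np.polyfit(L[:,1],L[:,0],1); print(p); o,d1=ray(c,np.polyval(p,L[0,1]),L[0,1]);_,d2=ray(c,np.polyval(p,L[-1,1]),L[-1,1])
    m=np.cross(d1,d2);m/=np.linalg.norm(m);return m,m@o
r=np.array([.5517,-.2333,.0774])
m1,k1=plane('scene',A);m2,k2=plane('side',B)
tip=np.linalg.solve(np.array([m1,m2,n]),[k1,k2,n@r]); ax=np.cross(m1,m2);ax/=np.linalg.norm(ax)
print((tip-r)*1e3,ax,np.degrees(np.arccos(abs(ax@n))))
o=ctrl.get_obs();z=R.from_rotvec(o['tool_rot']).apply([0,0,1])
# expected pixel slope of tool axis
for c in('scene','side'):
    a=proj(c,o['tool_pos']+z*.21);b=proj(c,o['tool_pos']+z*.265);print(c,a,b,(b-a)[0]/(b-a)[1])
E
```

```text
[9.58762887e-03 2.36998351e+02]
[-2.46666667e-01  3.48477778e+02]
[ 0.65929989 -1.18060275  0.27490576] [-0.2176177   0.1084795   0.96998698] 2.0096115310807368
scene [238.65957217 194.65197393] [239.13410016 211.20637719] 0.028664759576173184
side [315.21811213 133.97465368] [311.33551089 147.42788667] -0.2885998658257023
```

```bash
python3 -c "
from h import *
need([.4852,-.2081,.3506]); print(ctrl.finish_job())"
```

```text
t 15.15 pos [ 0.4852 -0.2081  0.3506] x [0.909 0.366 0.2  ] z [ 0.248 -0.09  -0.964] F [-1.33  1.02  1.92] op 0.0227 q [-0.56 -0.21  1.96  0.06  1.13  0.63]
shift cm [ 0. -0.  0.] norm 0.0
the job is handed in; nothing more can be done
None
```

I drew the probe up out of its stand, carried it high over the tamper, and set its foot on the carton's ring. I handed the job in at 15.15 s with the probe still gripped; `finish_job()` gives no verdict.

Last checks:
- **Press:** the averaged force, corrected for the probe's weight, was about 3.2 N, which puts the foot about 6.5 mm in. My first press came to about 3.7 N (about 8 mm in), so I backed off 2 mm. The force change on backing off matched the spring rate.
- **Position:** the foot is about 1–3 mm from the ring's centre. The barrel lines in the pictures gave about 1.4 mm, while the arm's own pose predicted about 2.7 mm, so the two disagree slightly.
- **Squareness:** the probe axis is about 2° (0.035 rad) off the face normal by the pictures. The tool axis was about 0.2° off.
- **Steadiness:** the arm moved less than 0.1 mm over the final 2 s, and the finger opening stayed at 22.7 mm.
- **Other things:** nothing else looked moved in the pictures around the rest, and the slope looked unchanged. I did not measure every bystander at the end.

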